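Pack the counting blocks and stack the turned tote

ROBOT

A 6-joint arm with a two-finger parallel gripper is mounted at the origin on the work surface. World frame = base frame: x ahead of the robot, y to its left, z up, the work surface at z = 0. Lengths are in mm, angles in rad, forces in N, time in s.
With the tool pointing down it reaches from about 325 to 1000 mm from the base axis. Payload 5.1 kg.
Tool frame: the origin (TCP) lies at the very end of the fingers, on their centre line; the grasp point (between the pads) lies ctrl.pinch_z behind it (ctrl.pinch_z is the distance from the TCP to the grasp point, in mm); z points along the fingers, x is the direction in which the jaws open and shut, and the axes are right-handed (so a half turn about z gives the same grasp; the last joint's range is limited). The gripper opens to 85 mm and grips with 20 to 120 N. Pads are 22 mm wide; open, the fingers measure 114 mm over their backs; the gripper's body (76 mm by 85 mm) begins 54 mm behind the grasp point. The pads swing forward as they close: fully open they stand 13 mm farther back than shut.
Start: joints at [-1.317, 0.124, 1.65, -0, 1.367, -0.083], TCP at [214.772, -613.48, 231.322] pointing down, gripper open.
Joint ranges: [-2.61, 2.61], [-1.02, 2.33], [0.03, 2.71], [-1.35, 4.49], [0.32, 2.68], [-2.91, 2.91]. Speed limits (rad/s): [2.57, 2.57, 3.14, 3.14, 3.14, 3.14].

INTERFACE

Orientations are given as a rotation vector (axis times angle).
In Python, from cell import ctrl, hand, inverse_kinematics, sensors, cams, ticket gives the robot as it stands. The module is installed in compiled form; this text tells all that it offers. Calls block until the motion is done:
- ctrl.movep(position, orientation): joint-space move of the TCP to a pose.
- ctrl.move_straight(position, ori=None, max_speed=150): straight line of the TCP; ori=None keeps the orientation; max_speed is the mean speed in mm/s.
- ctrl.move_joints(angles): joint-space move.
- hand.set_gripper(opening, squeeze=None): finger opening in mm; squeeze is the grip in N (None keeps the last); returns when the fingers have stopped.
- ctrl.hold(seconds).
- inverse_kinematics(position, orientation): joint angles nearest the present ones, or None.
- sensors.get_state(): the state.
- cams.capture(name): name is "scene" or "top" or "wrist"; returns (picture, depth): 420x560x3 uint8, red, green, blue; 420x560 float32, mm along the optical axis (not along the pixel's ray), 0 where there is no reading.
- cams.camera_info(name): a dict with "K" (3x3 intrinsics, pixels), "rvec" (rotation vector, rad) and "tvec" (3), from world to camera coordinates, as OpenCV has them. Camera axes: x right, y down, z forward; pixel columns grow to the right and rows downward; lengths in mm; the calibration is good to about 2 mm. A picture is of the moment at which its call begins: read the wrist's pose just before it. camera_info takes no time and is no camera call; for the wrist camera it gives the pose at the moment of the call.
A pose or a line that the arm cannot do raises ctrl.MotionError and nothing moves.
- ticket.job_done(): hands the job in, once; it reports no verdict.
The state is a dict: "time_s": time; "q": joint angles; "dq": joint speeds; "tau": joint torques, N m; "eef_pos": TCP position; "eef_rot": TCP orientation; "ft_force": force on the tool from outside, world axes, zero at the start; "moment": the same for the moment, N m; "finger_gap": finger opening in mm.
Only numpy, scipy, OpenCV 4.12 (cv2) and the standard library are available. Lean on these libraries where they do the work, as an engineer would, in place of code of your own. Each camera call takes 0.05 s, during which the arm holds its last target.

TASK

Pick up the yellow scoop tray by its upright back grip, tip its three wooden pieces into the blue tote without touching the pieces with the gripper, and set the tray down flat on the desk. Then put the green tote gently on top of the blue one, turned so that the orange ends are at opposite ends and it stacks instead of nesting, with all four feet dropped fully home in the blue tote's rim pockets so that it sits level, and let go; the grey rim collar with the pockets is loose, so feel for them. Do not shift the mug, bell, staple remover or ruler.

Things in the scene. Friction and masses are not known exactly. Their poses are not given: they have to be found in the camera images.
- base_tote: Blue stack-nest tote, loose, 0.5 to 0.8 kg, stays on the desk. Tapered tub, rim 75 high, about 190 x 118 outside at the rim; inside 180 x 110 at the rim, 152 x 82 at the floor; floor 5 thick. One short end wall (local +x) is orange, the rest blue. Origin: centre of the underside; x along its length to the orange end, y to a long side, z up.
- base_tote_mark (a point): Top middle of the blue tote's orange end wall, at local (91, 0, 75). The end walls are plain and carry nothing above the rim.
- base_tote_pocket (a point): Nominal pocket place on the blue tote, local (40, 60, 70). A grey clip-on collar round its rim has four pockets 24 long (x), 5 deep, closed outside at y = +-66: x = -74 and +40 on both long sides. The collar is loose: all four sit up to 7 off these places, the same way along x; this point does not follow. A push over 10 N shifts it.
- top_tote: Green stack-nest tote, same shape as the blue one (grips at y +-60 too), with an orange end at local +x; loose, empty, 0.15 to 0.3 kg. Origin and axes as for the blue one. With the orange ends the same way its feet go down the blue slots and it nests, origin only about 35 above the blue one's. Turned half a turn it stacks: origin 75 above while on the rim, 70 when home in the pockets.
- top_tote_mark (a point): Top middle of the green tote's orange end wall, at local (91, 0, 75).
- top_tote_grip (a point): Middle of one of the green tote's two upright grips, at local (0, 60, 90); the other is at (0, -60, 90). Each is a plate 10 thick (y), 36 wide (x), from the rim up to z 105. Held by one grip the tote may sag or slip a millimetre or two.
- top_tote_foot (a point): Underside of one of the green tote's four feet, at local (74, 60, 0). Feet at x = +74 and -40 on both long sides, 20 long (x), reaching out to y = +-64, undersides level with the tote's. They fit the pockets with about 2 mm play each way, or pass down slots in the blue long walls (x = +74 and -40) if not turned.
- tray: Yellow scoop tray, loose, 0.15 kg, 200 long (x) x 100 wide x 30 high: floor 5 thick, side walls 30 high, open without any lip at its +x end. At the -x end an upright grip plate, 10 thick (x), 60 wide (y), centred at local x = -95, rises to z 65. Origin: centre of the underside; x points to the open end. The pieces start to slide at a tilt of 15 to 23 degrees.
- tray_grip (a point): On the tray's grip plate, at local (-95, 0, 45): a good height to hold it.
- tray_lip (a point): Middle of the tray's open edge, upper face of the floor, at local (100, 0, 5).
- block_red: Red wooden counting block, 60 x 32 x 28 high, 35 g, in the tray. Origin: centre of its underside, x along its length.
- block_natural: Plain wooden counting block, 60 x 32 x 28 high, 35 g, in the tray. Origin: centre of its underside, x along its length.
- disc_green: Green wooden counting disc, 60 diameter, 28 high, 45 g, in the tray near its open end. Origin: centre of one face.
- disc_green_center (a point): Centre of the green disc.
- mug: Bystander: blue ceramic mug, 84 diameter, 95 high, handle at its +y. Origin: centre of the underside.
- bell: Bystander: brass hand bell standing on its mouth, 72 diameter, 120 high. Origin: centre of the underside.
- staple_remover: Bystander: black spring-jaw staple remover, about 80 x 34 x 40 high. Origin: centre of the underside.
- ruler: Bystander: pale birch ruler fragment, about 140 x 32 x 5, lying flat, long in its x. Origin: centre of the underside.

How it is judged:
By the outcome, as a careful person would: the job done as asked, in the order asked, and still so for the second after the job is handed in, with the robot touching nothing.
It also fails if it takes over 70 s, if anything falls off the work surface, if the arm or the gripper's body presses on something with over 40 N, if the wrist force passes 120 N, or if a joint passes its speed limit or range.

## Working session

There is one attempt and no reset: what is moved stays moved. The work goes in short steps, each a Python script; the robot and the scene stay as the last script left them, time stands still between calls to the robot, and variables do not carry over. Pictures are saved under pics/ and viewed, and the job is handed in when it is done.

```bash
mkdir -p pics; ls
python3 - <<'E'
from cell import ctrl, sensors, cams
import cv2,numpy as np
for n in ["scene","top","wrist"]:
    i,d=cams.capture(n); cv2.imwrite(f"pics/{n}0.png",cv2.cvtColor(i,cv2.COLOR_RGB2BGR)); np.save(f"pics/{n}0.npy",d)
    c=cams.camera_info(n); print(n,c["K"][0][0],c["K"][0][2],c["K"][1][2],c["rvec"],c["tvec"])
print(ctrl.pinch_z,sensors.get_state())
E
```

```text
pics
scene 472.5324919000699 282.39825678135344 209.35180874990724 [ 0.8780569   2.457197   -1.15920918] [ 404.00880984 -157.29647393 1516.21517927]
top 425.2837045751703 280.49822747584193 208.5285492790969 [ 2.15562479 -2.12164926  0.1557225 ] [  -2.4504026   545.444161   1028.21906965]
wrist 348.1024755708021 275.8350611010516 208.18428036835778 [-2.35207828  1.66779928  0.25676342] [-650.79033902  -38.99904703  378.95077598]
18.700000000000003 {'time_s': 0.15, 'q': array([-1.31661763e+00,  1.24370163e-01,  1.65134878e+00, -8.26237274e-06,
        1.36748195e+00, -8.25701993e-02]), 'dq': array([-0.00080252, -0.00278365, -0.00261337,  0.00014931,  0.00039189,
        0.00104996]), 'tau': array([ 8.94727018e-04, -4.24227369e+01, -3.66013634e+01, -2.25655117e-05,
        4.65381469e-03,  3.04801411e-06]), 'eef_pos': array([ 214.64491424, -613.04544111,  230.33258732]), 'eef_rot': array([-2.56145757e+00,  1.81715964e+00,  1.94036289e-03]), 'ft_force': array([0.04100077, 0.1970096 , 0.54117937]), 'moment': array([-0.02128176, -0.03340354,  0.04202903]), 'finger_gap': 85.21112615527724}
```

View pics/scene0.png

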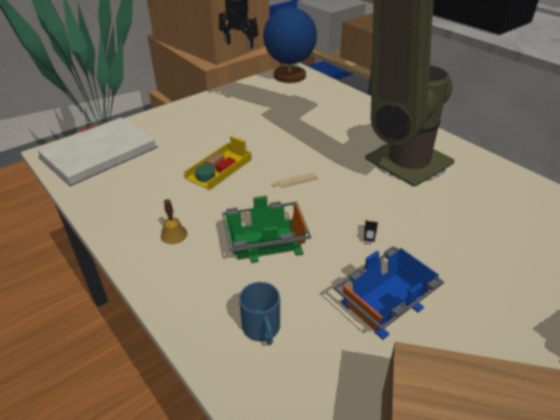

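View pics/top0.png

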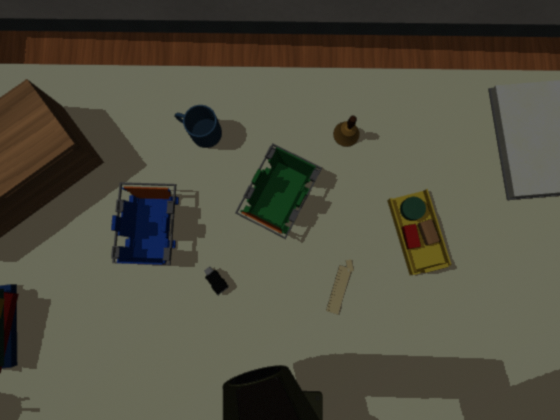

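View pics/wrist0.png

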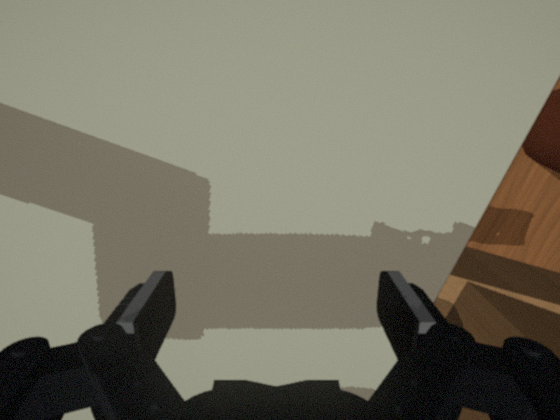

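```bash
cat > h.py <<'E'
import cv2,numpy as np
from scipy.spatial.transform import Rotation as R
def grid(d,c):
    K=np.array(c["K"]);Rm=R.from_rotvec(c["rvec"]).as_matrix();t=np.array(c["tvec"])
    v,u=np.mgrid[:d.shape[0],:d.shape[1]]
    P=np.stack([(u-K[0,2])/K[0,0]*d,(v-K[1,2])/K[1,1]*d,d],-1)
    W=(P-t)@Rm
    W[d<=0]=np.nan
    return W
def ray(c,u,v,z):
    K=np.array(c["K"]);Rm=R.from_rotvec(c["rvec"]).as_matrix();t=np.array(c["tvec"])
    C=-Rm.T@t; r=Rm.T@np.array([(u-K[0,2])/K[0,0],(v-K[1,2])/K[1,1],1])
    return C+r*(z-C[2])/r[2]
def down(yaw): # tool x at world angle yaw, tool z down
    return R.from_matrix(np.array([[np.cos(yaw),np.sin(yaw),0],[np.sin(yaw),-np.cos(yaw),0],[0,0,-1]]).T.T)
E
python3 - <<'E'
from h import *
from cell import cams
c=cams.camera_info("top"); d=np.load("pics/top0.npy"); W=grid(d,c)
im=cv2.imread("pics/top0.png")
b=np.nanmedian(W[300:330,150:200,2]);print("desk z",b, W[300,450])
hsv=cv2.cvtColor(im,cv2.COLOR_BGR2HSV)
for n,(u0,v0,u1,v1) in dict(blue=(105,175,185,275),green=(228,138,328,243),tray=(380,185,455,280),mug=(170,95,225,150),bell=(325,110,370,150),stap=(200,262,232,298),ruler=(322,255,358,318)).items():
    crop=im[v0:v1,u0:u1]; cv2.imwrite(f"pics/c_{n}.png",cv2.resize(crop,None,fx=6,fy=6,interpolation=cv2.INTER_CUBIC)[:600,:800])
    w=W[v0:v1,u0:u1].reshape(-1,3); w=w[w[:,2]>6]
    print(n,len(w),np.percentile(w,[1,50,99],axis=0).round(0).tolist())
E
```

```text
desk z 1.1542560214570636 [ 324.88126011 -424.26744273    2.55879887]
blue 3635 [[403.0, 269.0, 6.0], [500.0, 360.0, 47.0], [600.0, 409.0, 107.0]]
green 3278 [[482.0, -83.0, 6.0], [600.0, 13.0, 42.0], [698.0, 109.0, 107.0]]
tray 2769 [[393.0, -413.0, 6.0], [494.0, -344.0, 30.0], [597.0, -274.0, 68.0]]
mug 1155 [[713.0, 168.0, 6.0], [764.0, 215.0, 56.0], [794.0, 278.0, 98.0]]
bell 543 [[725.0, -196.0, 6.0], [748.0, -160.0, 39.0], [785.0, -134.0, 120.0]]
stap 375 [[333.0, 136.0, 7.0], [363.0, 164.0, 34.0], [397.0, 191.0, 42.0]]
ruler 369 [[290.0, -177.0, 6.0], [350.0, -144.0, 7.0], [418.0, -116.0, 11.0]]
```

View pics/c_blue.png

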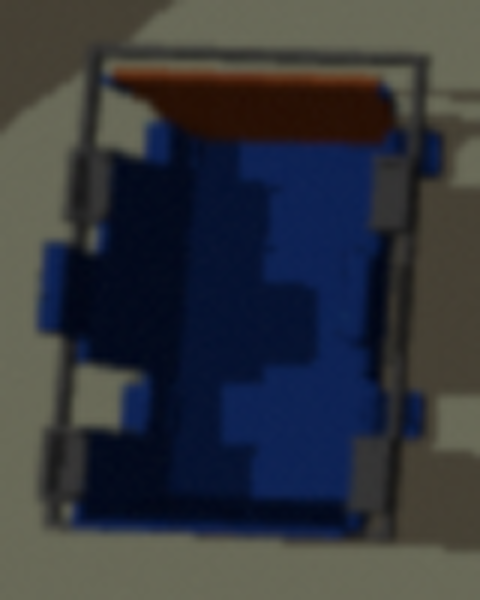

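View pics/c_green.png

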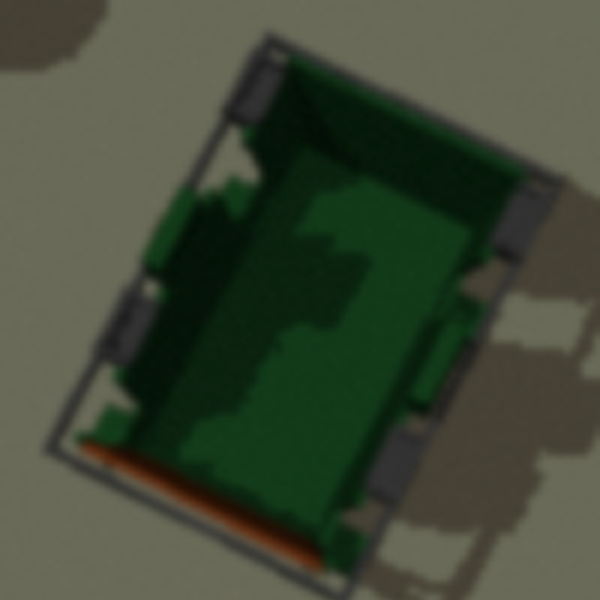

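View pics/c_tray.png

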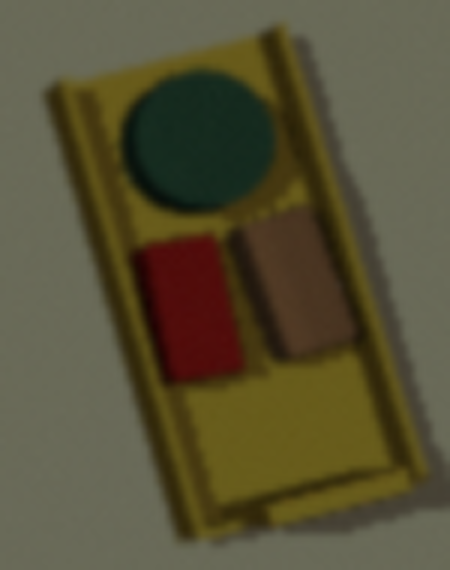

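Run:
```python
from h import *
from cell import cams
c=cams.camera_info("top"); d=np.load("pics/top0.npy"); W=grid(d,c)
def p(n,o,l):
    for (x,y,z) in l: print(n,(x,y,z),ray(c,o[0]+(x+.5)/6-.5,o[1]+(y+.5)/6-.5,z).round(1))
p("tray",(380,185),[(55,88,30),(283,30,30),(425,475,30),(185,540,30),(270,518,65),(407,478,65),(200,140,33),(188,310,33),(300,283,33)])
p("blue",(105,175),[(107,72,75),(383,78,75),(75,525,75),(352,533,75),(90,47,75),(428,60,75),(50,525,75),(393,540,75),(90,187,75),(392,193,75),(62,465,75),(370,475,75)])
p("green",(228,138),[(80,445,75),(320,570,75),(270,38,75),(562,180,75),(48,450,75),(345,598,75)])
print("box",W[160,90],W[150,70],W[120,40],W[190,40],W[163,101],W[150,550])
im=cv2.imread("pics/top0.png");hsv=cv2.cvtColor(im,cv2.COLOR_BGR2HSV)
m=np.zeros(d.shape,bool);m[185:280,380:455]=1
w=W[m&(W[...,2]>22)&(W[...,2]<40)][:,:2]; (r)=cv2.minAreaRect(w.astype(np.float32)); print(r)
w=W[m&(W[...,2]>60)];print(len(w),w.mean(0)); print(cv2.minAreaRect(w[:,:2].astype(np.float32)))
```

```text
tray (55, 88, 30) [ 575.4 -269.1   30. ]
tray (283, 30, 30) [ 602.  -366.6   30. ]
tray (425, 475, 30) [ 414.8 -418.7   30. ]
tray (185, 540, 30) [ 386.5 -318.5   30. ]
tray (270, 518, 65) [ 395.6 -342.4   65. ]
tray (407, 478, 65) [ 412.4 -397.8   65. ]
tray (200, 140, 33) [ 553.5 -329.    33. ]
tray (188, 310, 33) [ 481.5 -321.7   33. ]
tray (300, 283, 33) [ 493.6 -368.8   33. ]
blue (107, 72, 75) [588.9 395.9  75. ]
blue (383, 78, 75) [588.2 282.4  75. ]
blue (75, 525, 75) [404.5 395.3  75. ]
blue (352, 533, 75) [403.1 284.3  75. ]
blue (90, 47, 75) [599.3 403.7  75. ]
blue (428, 60, 75) [596.  264.3  75. ]
blue (50, 525, 75) [404.3 405.3  75. ]
blue (393, 540, 75) [400.6 267.8  75. ]
blue (90, 187, 75) [541.1 399.4  75. ]
blue (392, 193, 75) [540.5 276.   75. ]
blue (62, 465, 75) [428.2 402.3  75. ]
blue (370, 475, 75) [426.2 278.4  75. ]
green (80, 445, 75) [530.9 102.2  75. ]
green (320, 570, 75) [481.5   4.   75. ]
green (270, 38, 75) [703.1  28.3  75. ]
green (562, 180, 75) [644.2 -93.1  75. ]
green (48, 450, 75) [528.6 115.1  75. ]
green (345, 598, 75) [470.4  -6.3  75. ]
box [660.85434297 491.92051291  53.3073814 ] [659.48159679 496.78731542 145.83718843] [724.591228   563.16238913 164.1405843 ] [576.77465954 596.98415542  77.80817084] [666.58736774 485.92951176   2.48562976] [ 710.57088771 -687.32257981   32.1484951 ]
((495.49237060546875, -345.05169677734375), (199.42628479003906, 101.7545166015625), 15.477837562561035)
110 [ 404.43591687 -369.53404261   65.96240998]
((404.2580871582031, -369.249267578125), (10.099214553833008, 59.03446960449219), 15.103804588317871)
```

```bash
cat >> h.py <<'E'
def pose_from_tray(lip,yaw,tilt,flip,gz=45,pz=18.7):
    """lip world pos of tray_lip point; tray yaw; nose-down tilt (rad). returns TCP pos, rotvec. tool x=+-tray x"""
    Rt=R.from_euler('z',yaw)*R.from_euler('y',tilt)
    g=np.array(lip)+Rt.apply([-195,0,gz-5])
    s=-1 if flip else 1
    Rtool=Rt*R.from_matrix(np.array([[s,0,0],[0,-s,0],[0,0,-1]]))
    return g+Rtool.apply([0,0,pz]),Rtool.as_rotvec()
E
python3 - <<'E'
from h import *
from cell import inverse_kinematics as ik
r=np.radians
for flip in (0,1):
  p,o=pose_from_tray([495.4+.964*100,-344.5+26.5,5],r(15.3),0,flip); print("grasp",flip,p.round(1),ik(p,o))
  for name,yaw,x in (("far",180,496+40),("near",0,496-40)):
    for t in (0,10,20,30,40,45):
        p,o=pose_from_tray([x,339.5,92],r(yaw),r(t),flip); q=ik(p,o); print(name,flip,t,p.round(0),None if q is None else np.round(q,2))
E
```

```text
grasp 0 [ 403.7 -369.5   26.3] [-0.8392229   0.12034342  2.02855172  0.          0.99269751 -1.10625828]
far 0 0 [731. 340. 113.] [ 0.37  0.54  1.34 -0.    1.27 -2.77]
far 0 10 [724. 340. 147.] [ 0.39  0.41  1.46 -0.07  1.11 -2.72]
far 0 20 [712. 340. 179.] [ 0.43  0.29  1.58 -0.17  0.96 -2.64]
far 0 30 [694. 340. 208.] [ 0.47  0.17  1.7  -0.31  0.82 -2.51]
far 0 40 [672. 340. 234.] [ 0.51  0.06  1.82 -0.52  0.69 -2.32]
far 0 45 [659. 340. 245.] [ 0.54  0.01  1.88 -0.65  0.64 -2.19]
near 0 0 [261. 340. 113.] [ 0.79 -0.29  2.24 -0.    1.19  0.79]
near 0 10 [268. 340. 147.] [ 0.71 -0.23  2.14  0.12  1.36  0.67]
near 0 20 [280. 340. 179.] [ 0.63 -0.15  2.04  0.2   1.54  0.59]
near 0 30 [298. 340. 208.] [ 0.56 -0.05  1.93  0.27  1.71  0.54]
near 0 40 [320. 340. 234.] [0.51 0.07 1.82 0.33 1.87 0.51]
near 0 45 [333. 340. 245.] [0.49 0.13 1.76 0.36 1.95 0.5 ]
grasp 1 [ 403.7 -369.5   26.3] [-0.8392229   0.12034342  2.02855172  0.          0.99269751  2.03533437]
far 1 0 [731. 340. 113.] [ 0.37  0.54  1.34 -0.    1.27  0.37]
far 1 10 [724. 340. 147.] [ 0.39  0.41  1.46 -0.07  1.11  0.42]
far 1 20 [712. 340. 179.] [ 0.43  0.29  1.58 -0.17  0.96  0.5 ]
far 1 30 [694. 340. 208.] [ 0.47  0.17  1.7  -0.31  0.82  0.63]
far 1 40 [672. 340. 234.] [ 0.51  0.06  1.82 -0.52  0.69  0.82]
far 1 45 [659. 340. 245.] [ 0.54  0.01  1.88 -0.65  0.64  0.95]
near 1 0 [261. 340. 113.] [ 0.79 -0.29  2.24 -0.    1.19 -2.35]
near 1 10 [268. 340. 147.] [ 0.71 -0.23  2.14  0.12  1.36 -2.47]
near 1 20 [280. 340. 179.] [ 0.63 -0.15  2.04  0.2   1.54 -2.55]
near 1 30 [298. 340. 208.] [ 0.56 -0.05  1.93  0.27  1.71 -2.6 ]
near 1 40 [320. 340. 234.] [ 0.51  0.07  1.82  0.33  1.87 -2.63]
near 1 45 [333. 340. 245.] [ 0.49  0.13  1.76  0.36  1.95 -2.64]
```

Run:
```python
from h import *
from cell import *
r=np.radians
p,o=pose_from_tray([495.5+.964*100,-344.5+26.5,5],r(15.3),0,0)
hand.set_gripper(40,squeeze=90)
ctrl.movep(p+[0,0,90],o)
ctrl.move_straight(p,max_speed=120)
s=sensors.get_state();print(s["eef_pos"],s["ft_force"],s["time_s"])
hand.set_gripper(0,squeeze=90)
s=sensors.get_state();print(s["finger_gap"],s["eef_pos"],s["ft_force"],s["time_s"])
ctrl.move_straight(p+[0,0,40],max_speed=80)
ctrl.hold(.3)
s=sensors.get_state();print(s["finger_gap"],s["eef_pos"],s["ft_force"],s["moment"],s["time_s"])
i,d=cams.capture("top");np.save("pics/top1.npy",d); cv2.imwrite("pics/top1.png",cv2.cvtColor(i,cv2.COLOR_RGB2BGR))
i,d=cams.capture("scene");cv2.imwrite("pics/scene1.png",cv2.resize(cv2.cvtColor(i,cv2.COLOR_RGB2BGR)[80:280,100:350],None,fx=3,fy=3))
```

```text
[ 404.27854898 -370.11390381   27.09725774] [ 0.2323961  -0.71826726  0.44555128] 2.8083
8.825641526481677 [ 404.47991823 -370.12614734   27.54058513] [-0.5691621   0.21332889  4.18762239] 3.1833
8.662564181836563 [ 403.54634683 -369.19654314   65.72410028] [ 0.75437131 -0.04859627 -2.5333069 ] [-3.94773595e-02  1.90646986e-01 -9.47849000e-05] 4.1333
```

View pics/scene1.png

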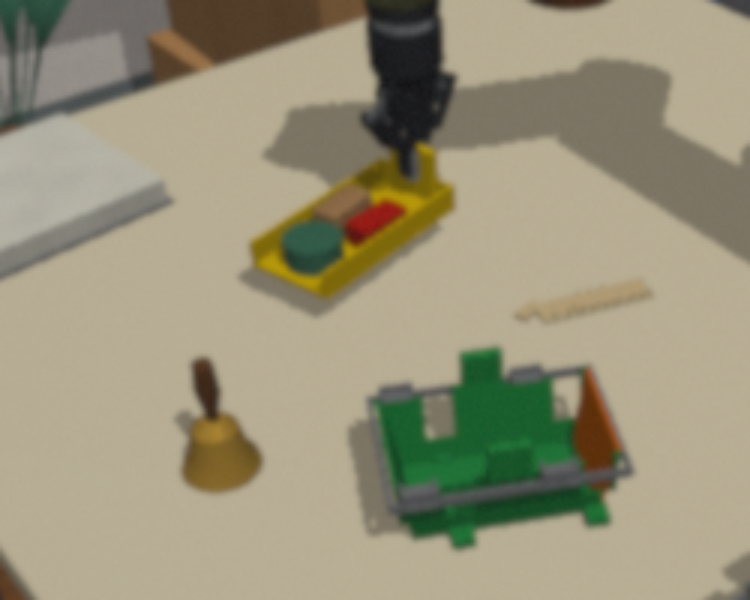

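Run:
```python
from h import *
from cell import *
r=np.radians
s=sensors.get_state(); p0=s["eef_pos"]
ctrl.move_straight([p0[0],p0[1],200],max_speed=150)
o1=down(r(7)).as_rotvec()
ctrl.move_straight([430,0,200],o1,max_speed=240)
lip=lambda z:[457,339.5,z]
p,o=pose_from_tray(lip(180),0,0,0)
ctrl.move_straight(p,o,max_speed=240)
p,o=pose_from_tray(lip(95),0,r(8),0); ctrl.move_straight(p,o,max_speed=150)
s=sensors.get_state();print(s["ft_force"],s["time_s"])
i,d=cams.capture("top");cv2.imwrite("pics/top2.png",cv2.resize(cv2.cvtColor(i,cv2.COLOR_RGB2BGR)[120:370,50:300],None,fx=2.4,fy=2.4))
for n in ["wrist","scene"]:
    i,d=cams.capture(n);cv2.imwrite(f"pics/{n}2.png",cv2.cvtColor(i,cv2.COLOR_RGB2BGR))
```

```text
[-1.03267043 -0.23781338 -2.06947226] 9.2333
```

View pics/top2.png

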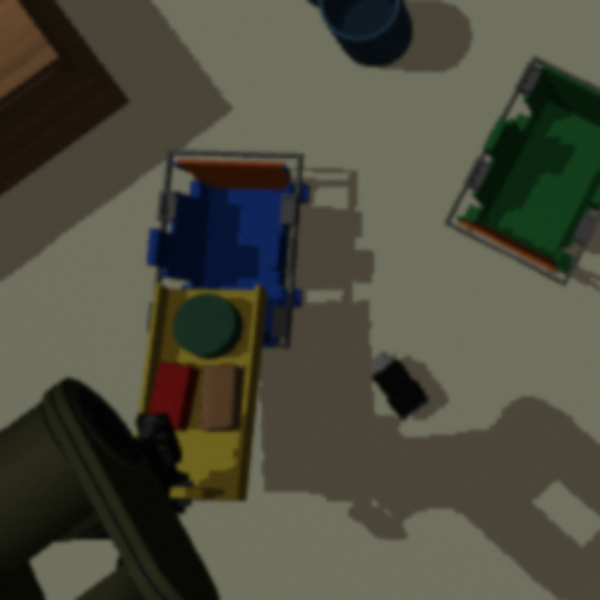

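View pics/wrist2.png

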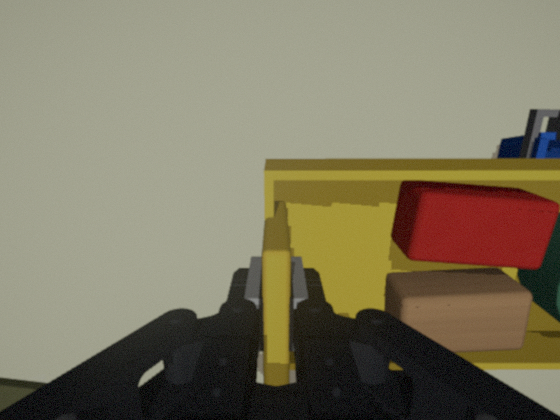

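View pics/scene2.png

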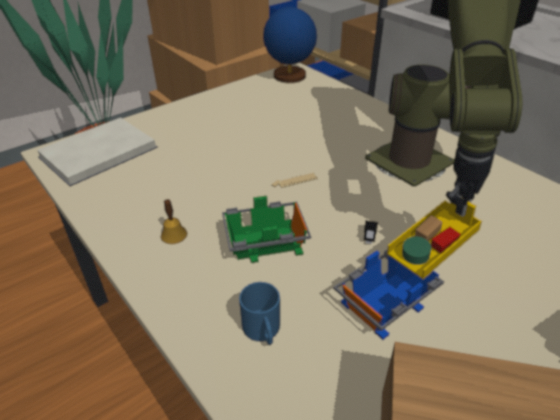

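Run:
```python
from h import *
from cell import *
r=np.radians
c=cams.camera_info("top");print(ray(c,159.2,240.8,118),ray(c,114.6,239.,118))
lip=[457,339.5,93]
def f():
    s=sensors.get_state();print(s["ft_force"].round(2),s["time_s"])
for t in (18,26,33):
    p,o=pose_from_tray(lip,0,r(t),0); ctrl.move_straight(p,o,max_speed=45); f()
ctrl.hold(.4);f()
i,d=cams.capture("top");cv2.imwrite("pics/top3.png",cv2.resize(cv2.cvtColor(i,cv2.COLOR_RGB2BGR)[120:370,50:300],None,fx=2.4,fy=2.4))
```

```text
[453.90426277 284.66093735 118.        ] [456.42478606 388.29415721 118.        ]
[ 0.2   0.93 -2.61] 10.25
[ 0.44  0.09 -2.22] 11.0083
[ 0.95  0.09 -2.21] 11.6917
[ 0.21  0.15 -1.67] 12.0917
```

View pics/top3.png

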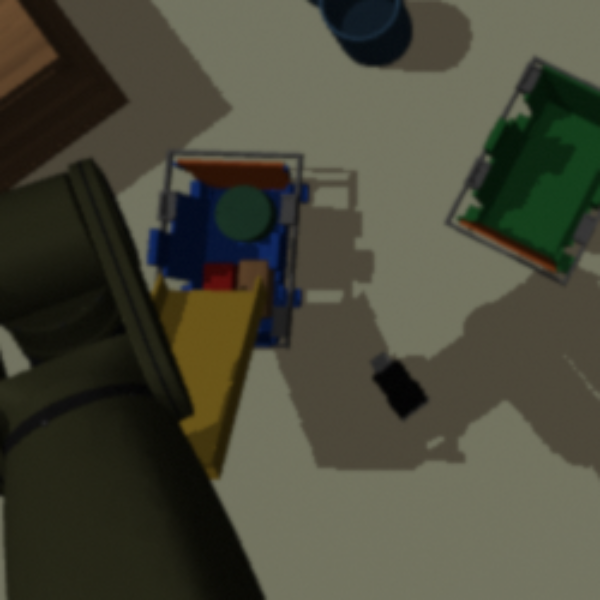

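Run:
```python
from h import *
from cell import *
r=np.radians
def f():
    s=sensors.get_state();print(s["ft_force"].round(2),s["time_s"])
p,o=pose_from_tray([457,339.5,95],0,r(42),0); ctrl.move_straight(p,o,max_speed=60); f()
p,o=pose_from_tray([450,339.5,150],0,r(38),0); ctrl.move_straight(p,o,max_speed=100); f()
p,o=pose_from_tray([410,330,180],0,r(0),0); ctrl.move_straight(p,o,max_speed=150);ctrl.hold(.2); f()
i,d=cams.capture("top");np.save("pics/top4.npy",d);cv2.imwrite("pics/top4f.png",cv2.cvtColor(i,cv2.COLOR_RGB2BGR));cv2.imwrite("pics/top4.png",cv2.resize(cv2.cvtColor(i,cv2.COLOR_RGB2BGR)[150:350,60:260],None,fx=3,fy=3))
```

```text
[-0.49 -0.67 -1.29] 12.8333
[-0.39  0.05 -2.35] 13.4667
[-0.58 -0.79 -1.79] 14.6667
```

View pics/top4.png

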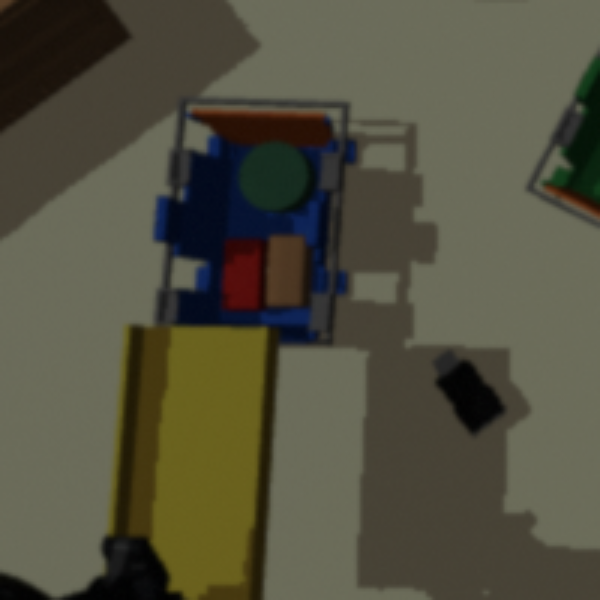

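Run:
```python
from h import *
from cell import *
r=np.radians
def f():
    s=sensors.get_state();print(s["eef_pos"].round(1),s["ft_force"].round(2),s["moment"].round(2),s["time_s"]);return s
ctrl.move_straight([430,0,210],down(r(7)).as_rotvec(),max_speed=280)
ctrl.move_straight([404,-369.8,150],down(r(15.3)).as_rotvec(),max_speed=280)
ctrl.move_straight([404,-369.8,40],max_speed=120)
s=f();
i,d=cams.capture("scene");cv2.imwrite("pics/scene5.png",cv2.resize(cv2.cvtColor(i,cv2.COLOR_RGB2BGR)[80:280,100:350],None,fx=3,fy=3))
z=40;f0=s["ft_force"][2]
while z>22:
    z-=2; ctrl.move_straight([404,-369.8,z],max_speed=30); s=sensors.get_state()
    if s["ft_force"][2]-f0>2.5: break
f()
hand.set_gripper(40,squeeze=90);ctrl.hold(.1); f()
```

```text
[ 404.6 -370.4   41. ] [ 0.41 -0.54 -0.76] [ 0.    0.09 -0.02] 18.8333
[ 404.5 -370.4   27.5] [-2.39  2.32  6.14] [0.31 0.38 0.03] 20.6333
[ 403.9 -369.7   25.8] [ 0.76  0.14 -0.5 ] [-0.    0.   -0.02] 21.1333
```

View pics/scene5.png

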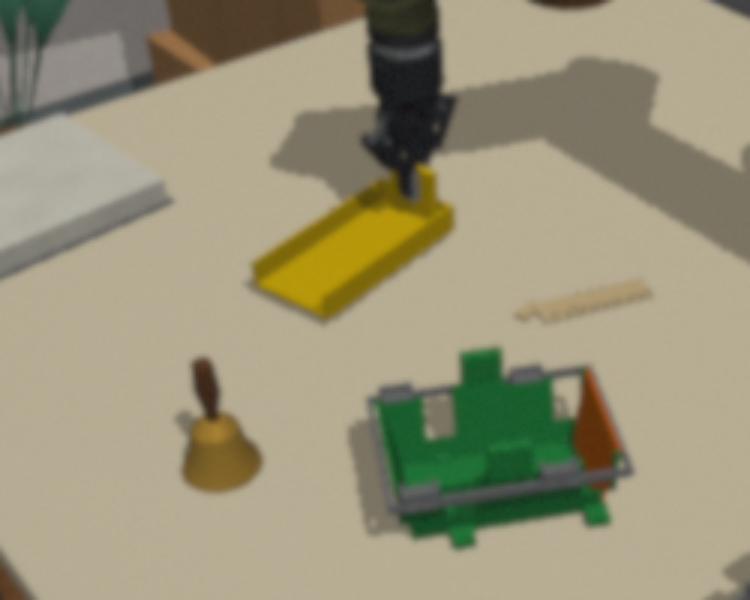

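Run:
```python
from h import *
from cell import *
r=np.radians
ctrl.move_straight([404,-369.8,120],max_speed=200)
ctrl.movep([480,320,330],down(r(90)).as_rotvec())
ctrl.hold(.2)
def cap(n):
    c=cams.camera_info("wrist");s=sensors.get_state();i,d=cams.capture("wrist")
    cv2.imwrite(f"pics/{n}.png",cv2.cvtColor(i,cv2.COLOR_RGB2BGR));np.savez(f"pics/{n}.npz",d=d,K=c["K"],rvec=c["rvec"],tvec=c["tvec"])
    print(n,s["eef_pos"].round(1),s["eef_rot"].round(3),(-R.from_rotvec(c["rvec"]).as_matrix().T@c["tvec"]).round(1),s["time_s"],s["finger_gap"])
cap("w6")
i,d=cams.capture("top");np.save("pics/top6.npy",d);cv2.imwrite("pics/top6.png",cv2.cvtColor(i,cv2.COLOR_RGB2BGR))
```

```text
w6 [480.3 319.5 329.8] [-2.222e+00 -2.220e+00  1.000e-03] [403.9 318.1 472. ] 24.5167 39.571507497870584
```

View pics/w6.png

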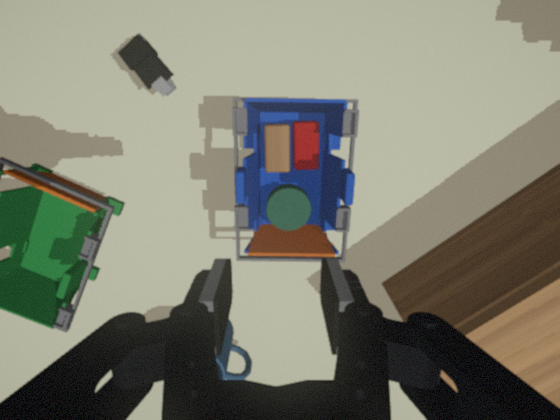

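View pics/top6.png

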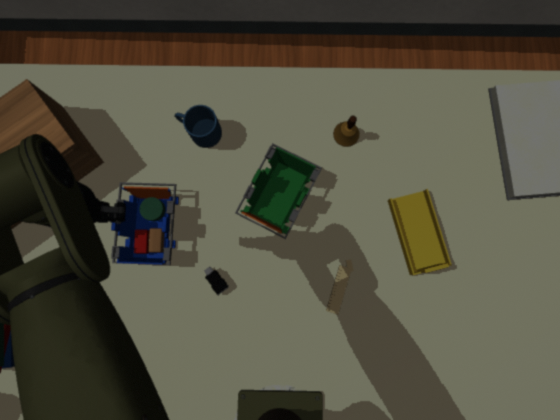

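Run:
```python
import cv2
im=cv2.imread("pics/w6.png")
c=cv2.resize(im[90:170,220:370],None,fx=5,fy=5,interpolation=cv2.INTER_CUBIC);cv2.imwrite("pics/w6a.png",c)
c=cv2.resize(im[165:270,220:370],None,fx=5,fy=5,interpolation=cv2.INTER_CUBIC);cv2.imwrite("pics/w6b.png",c)
```

```text
(no output)
```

View pics/w6a.png

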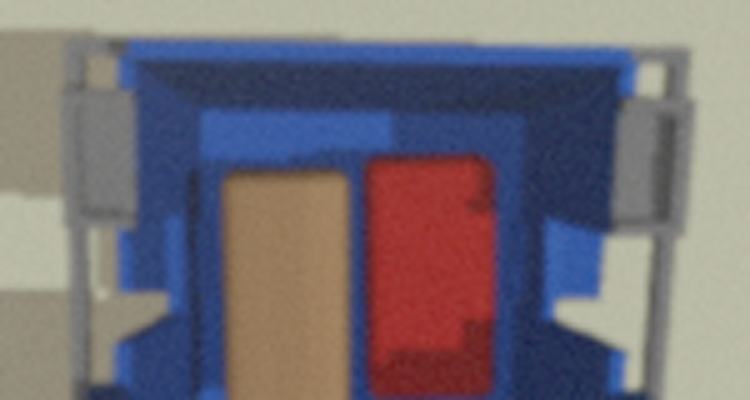

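View pics/w6b.png

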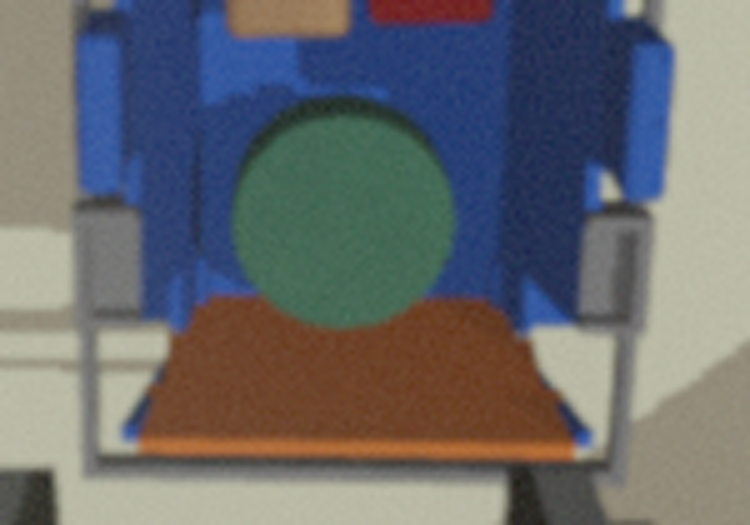

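Run:
```python
from h import *
from cell import *
z=np.load("pics/w6.npz"); c=dict(K=z["K"],rvec=z["rvec"],tvec=z["tvec"])
def w(n,o,l,h=75):
    for x,y in l: print(n,(x,y),ray(c,220+(x+.5)/5-.5,o+(y+.5)/5-.5,h)[:2].round(1))
w("a pock L",90,[(65,90),(135,90),(65,222),(135,220)])
w("a pock R",90,[(620,97),(692,97),(612,232),(684,232)])
w("b pock L",165,[(75,207),(140,207),(78,318),(140,318)])
w("b pock R",165,[(587,213),(650,213),(580,325),(642,328)])
w("rim back",90,[(125,42),(637,50)])
w("rim front",165,[(138,456),(577,458)])
w("rim back inner",90,[(138,62),(617,68)])
w("grip L",165,[(80,32),(122,35),(82,188),(125,190)],105)
w("grip R",165,[(635,38),(672,43),(627,195),(662,197)],105)
w("collar",165,[(88,475),(622,478)]);w("collar",90,[(65,40),(688,50)])
W=grid(z["d"],c); print("rim z", W[256,290],W[114,234],W[101,290],W[200,240],"desk",W[50,300],"disc",W[207,290],W[150,278],W[150,305])
```

```text
a pock L (65, 90) [413.1 270.6]
a pock L (135, 90) [413.2 285.9]
a pock L (65, 222) [441.6 269.5]
a pock L (135, 220) [441.1 285.2]
a pock R (620, 97) [414.7 392.3]
a pock R (692, 97) [414.7 408.1]
a pock R (612, 232) [443.9 392.2]
a pock R (684, 232) [443.9 408.3]
b pock L (75, 207) [526.  268.7]
b pock L (140, 207) [526.  284.2]
b pock L (78, 318) [554.2 268.4]
b pock L (140, 318) [554.2 283.5]
b pock R (587, 213) [527.5 390.9]
b pock R (650, 213) [527.5 405.9]
b pock R (580, 325) [556.1 390.7]
b pock R (642, 328) [556.9 405.8]
rim back (125, 42) [403.1 284. ]
rim back (637, 50) [404.9 395.4]
rim front (138, 456) [591.1 282. ]
rim front (577, 458) [591.7 391.7]
rim back inner (138, 62) [407.3 286.7]
rim back inner (617, 68) [408.6 391.3]
grip L (80, 32) [477.6 274.9]
grip L (122, 35) [478.2 283.8]
grip L (82, 188) [512.4 274.1]
grip L (125, 190) [512.8 283.5]
grip R (635, 38) [479.  393.6]
grip R (672, 43) [480.1 401.6]
grip R (627, 195) [514. 394.]
grip R (662, 197) [514.5 401.7]
collar (88, 475) [596.3 269.4]
collar (622, 478) [597.2 403.3]
collar (65, 40) [402.7 270.9]
collar (688, 50) [404.9 406.5]
rim z [599.46981972 336.25454905  57.82833033] [419.9325705  271.79402344  74.6361427 ] [406.27112379 333.36288807  75.30248832] [509.93647089 278.53307652 104.70240769] desk [345.91306744 348.10469856  -1.75293932] disc [540.44448991 336.54517918  32.55167008] [465.37615817 320.5959224   32.6925535 ] [465.51059814 354.59353924  31.88954626]
```

Run:
```python
from h import *
from cell import *
r=np.radians
ctrl.movep([568,22,330],down(r(63)).as_rotvec())
hand.set_gripper(30,squeeze=80)
ctrl.hold(.1)
def cap(n):
    c=cams.camera_info("wrist");s=sensors.get_state();i,d=cams.capture("wrist")
    cv2.imwrite(f"pics/{n}.png",cv2.cvtColor(i,cv2.COLOR_RGB2BGR));np.savez(f"pics/{n}.npz",d=d,K=c["K"],rvec=c["rvec"],tvec=c["tvec"])
    print(n,s["eef_pos"].round(1),s["time_s"],s["finger_gap"])
cap("w7")
im=cv2.imread("pics/w7.png");cv2.imwrite("pics/w7a.png",cv2.resize(im[90:210,215:375],None,fx=5,fy=5,interpolation=cv2.INTER_CUBIC))
cv2.imwrite("pics/w7b.png",cv2.resize(im[165:285,215:375],None,fx=5,fy=5,interpolation=cv2.INTER_CUBIC))
```

```text
w7 [568.   22.7 330. ] 26.1583 29.900585661142458
```

View pics/w7.png

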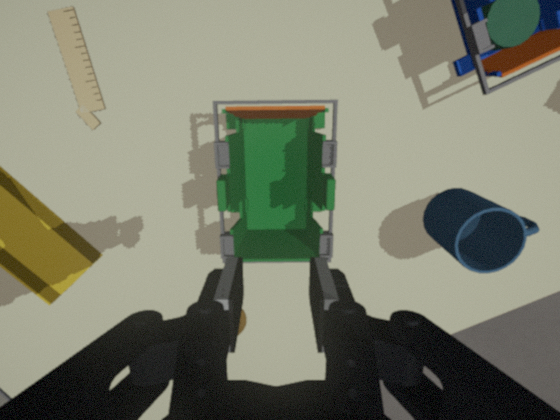

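View pics/w7a.png

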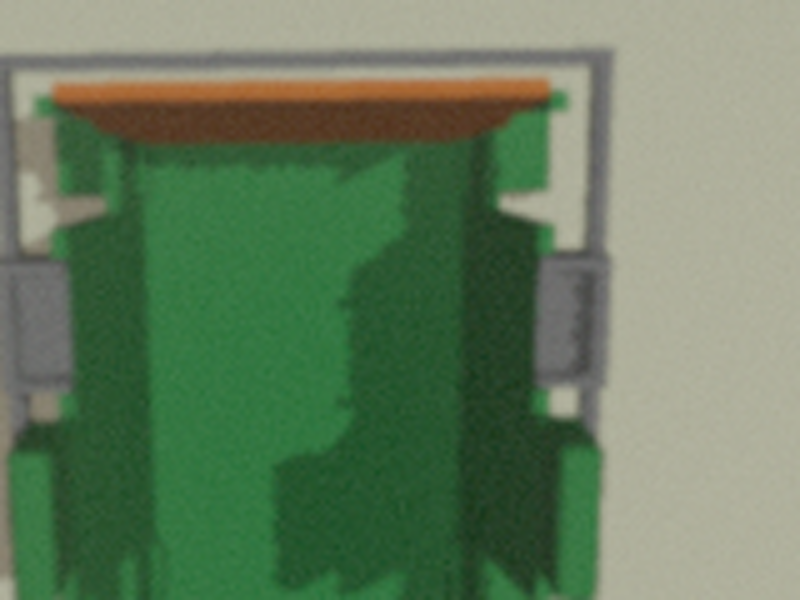

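View pics/w7b.png

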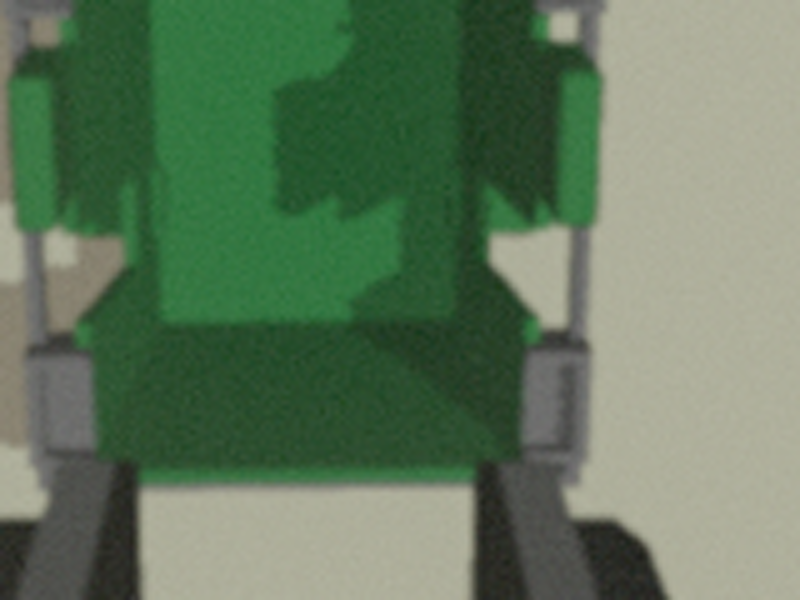

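Run:
```python
from h import *
from cell import *
z=np.load("pics/w7.npz"); c=dict(K=z["K"],rvec=z["rvec"],tvec=z["tvec"])
def w(n,l,h):
    a=np.array([ray(c,215+(x+.5)/5-.5,165+(y+.5)/5-.5,h)[:2] for x,y in l]); print(n,a.round(1).tolist(),a.mean(0).round(1)); return a.mean(0)
gl=w("gripL",[(12,74),(52,74),(20,230),(56,229)],105)
gr=w("gripR",[(560,70),(600,72),(560,226),(597,228)],105)
d=gr-gl;print("dist",np.linalg.norm(d),"toolx ang",np.degrees(np.arctan2(d[1],d[0])),"centre",(gl+gr)/2)
o=w("orange outer",[(55,82-375),(548,80-375)],75);b=w("back outer",[(140,482),(478,482)],75)
e=o-b;print(np.linalg.norm(e),np.degrees(np.arctan2(e[1],e[0])),(o+b)/2)
W=grid(z["d"],c);print(W[198,221],W[195,330])
```

```text
gripL [[545.2, -38.2], [549.1, -30.5], [576.7, -54.2], [580.1, -47.0]] [562.8 -42.5]
gripR [[597.9, 67.5], [602.2, 75.0], [630.1, 52.9], [634.2, 60.0]] [616.1  63.8]
dist 118.9287599267242 toolx ang 63.378595824596616 centre [589.4557242   10.65199368]
orange outer [[481.9, 3.4], [530.4, 99.8]] [506.1  51.6]
back outer [[654.5, -69.4], [692.9, 6.3]] [673.7 -31.6]
187.0810354441385 153.61422279913793 [589.91711982  10.01854788]
[565.13720222 -44.42932506 105.96401782] [616.43439648  63.20746058 104.49614322]
```

Run:
```python
from h import *
from cell import *
r=np.radians
def f():
    s=sensors.get_state();print(s["eef_pos"].round(2),s["ft_force"].round(2),s["moment"].round(2),round(s["finger_gap"],2),s["time_s"]);return s
o=down(r(63.45)).as_rotvec(); g=[562.8,-42.9]
ctrl.movep([*g,150],o)
ctrl.move_straight([*g,79],max_speed=100); f()
hand.set_gripper(0,squeeze=100); f()
ctrl.move_straight([*g,89],max_speed=40); f()
ctrl.move_straight([*g,139],max_speed=100); ctrl.hold(.3); f()
def cap(n):
    c=cams.camera_info("wrist");i,d=cams.capture("wrist")
    cv2.imwrite(f"pics/{n}.png",cv2.cvtColor(i,cv2.COLOR_RGB2BGR));np.savez(f"pics/{n}.npz",d=d,K=c["K"],rvec=c["rvec"],tvec=c["tvec"])
cap("w8")
i,d=cams.capture("scene");cv2.imwrite("pics/scene8.png",cv2.resize(cv2.cvtColor(i,cv2.COLOR_RGB2BGR)[130:330,180:430],None,fx=3,fy=3))
i,d=cams.capture("top");np.save("pics/top8.npy",d);cv2.imwrite("pics/top8.png",cv2.cvtColor(i,cv2.COLOR_RGB2BGR))
```

```text
[563.45 -43.    79.76] [-0.02  0.37  1.53] [-0.02 -0.03 -0.03] 30.16 27.8583
[563.74 -42.95  80.34] [-0.29  1.11  4.96] [ 0.11  0.04 -0.04] 8.2 28.175
[562.5  -42.93  88.75] [ 0.24 -0.25 -3.12] [-0.13  0.05  0.  ] 7.97 28.575
[562.36 -42.82 138.19] [ 0.09  0.38 -3.36] [-0.18  0.08  0.03] 8.05 29.525
```

View pics/w8.png

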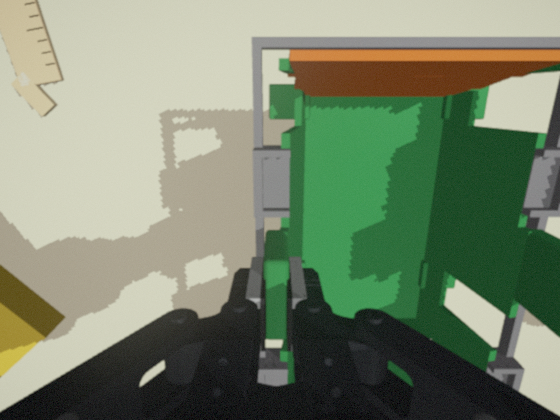

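View pics/scene8.png

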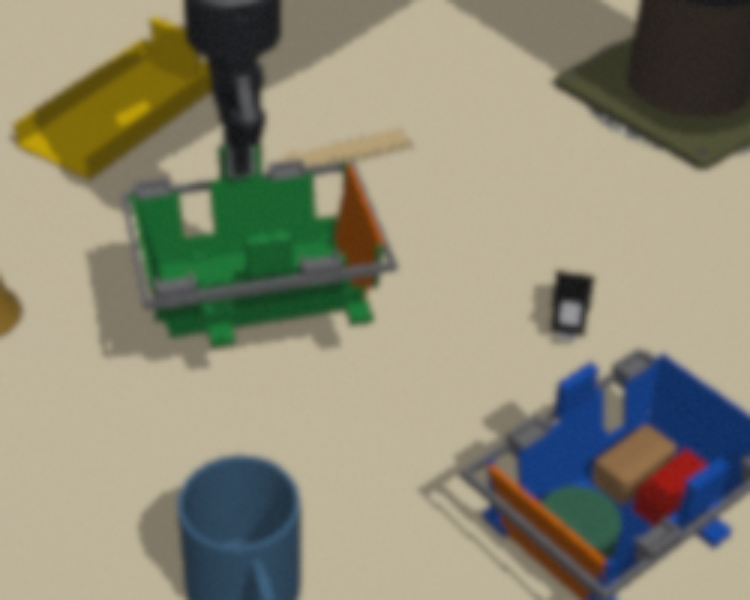

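Run:
```python
from h import *
from cell import *
z=np.load("pics/w8.npz"); c=dict(K=z["K"],rvec=z["rvec"],tvec=z["tvec"]);W=grid(z["d"],c)
im=cv2.imread("pics/w8.png");hsv=cv2.cvtColor(im,cv2.COLOR_BGR2HSV)
# floor plane points: bright green region
P=W[110:300,305:430].reshape(-1,3);H=hsv[110:300,305:430].reshape(-1,3)
m=(P[:,2]<85)&(P[:,2]>45);P=P[m]
A=np.c_[P[:,:2]-P[:,:2].mean(0),np.ones(len(P))]
for k in range(4):
    s=np.linalg.lstsq(A,P[:,2],rcond=None)[0];res=P[:,2]-A@s;g=np.abs(res)<2.5;P=P[g];A=A[g]
print("floor",len(P),s,P.mean(0),res.std())
yaw=np.radians(153.45);ly=np.array([-np.sin(yaw),np.cos(yaw)]);lx=np.array([np.cos(yaw),np.sin(yaw)])
print("tilt along local y deg",np.degrees(s[:2]@ly),"x",np.degrees(s[:2]@lx))
c=cams.camera_info("top");T=grid(np.load("pics/top8.npy"),c)
m=np.zeros(T.shape[:2],bool);m[100:260,215:340]=1
g=T[m&(T[...,2]>150)&(T[...,2]<172)]
# far grip near (618,63)
f=g[np.hypot(g[:,0]-616,g[:,1]-64)<25];print("far grip",len(f),f.mean(0),np.percentile(f[:,2],[10,50,90]))
for q in [(180,275),(182,212),(50,400)]: print(q,W[q])
```

```text
floor 22709 [-3.04122218e-03 -8.69413374e-04  6.23221755e+01] [579.60923465  13.98265003  62.32544514] 0.6440228608158468
tilt along local y deg 0.12244625860129822 x 0.13360801736758632
far grip 85 [613.0600359   64.88745333 162.15568495] [155.54224317 163.03327679 166.11619624]
(180, 275) [524.9333649  -25.92691358 127.93807229]
(182, 212) [ 5.28974733e+02 -8.63612923e+01  3.62741008e-01]
(50, 400) [499.4604701   41.31396621 132.50093044]
```

Run:
```python
from h import *
from cell import *
r=np.radians
def f():
    s=sensors.get_state();print(s["eef_pos"].round(2),s["eef_rot"].round(3),s["ft_force"].round(2),s["moment"].round(2),s["time_s"]);return s
ctrl.move_straight([562.8,-42.9,225],max_speed=150)
o=down(r(89.08)).as_rotvec()
ctrl.move_straight([501.5,278.1,225],o,max_speed=200)
ctrl.move_straight([501.5,278.1,178],max_speed=100);ctrl.hold(.3)
f()
c=cams.camera_info("wrist");i,d=cams.capture("wrist")
cv2.imwrite(f"pics/w9.png",cv2.cvtColor(i,cv2.COLOR_RGB2BGR));np.savez(f"pics/w9.npz",d=d,K=c["K"],rvec=c["rvec"],tvec=c["tvec"])
i,d=cams.capture("top");np.save("pics/top9.npy",d);cv2.imwrite("pics/top9.png",cv2.resize(cv2.cvtColor(i,cv2.COLOR_RGB2BGR)[165:285,90:240],None,fx=5,fy=5,interpolation=cv2.INTER_CUBIC))
```

```text
[501.91 278.29 178.85] [2.239e+00 2.203e+00 2.000e-03] [ 0.4   0.13 -3.54] [-0.16 -0.04  0.01] 33.1
```

View pics/w9.png

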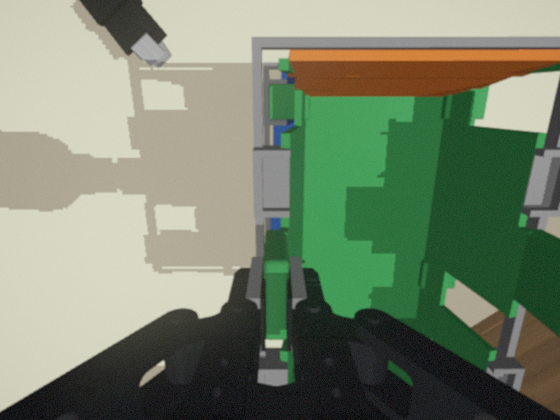

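View pics/top9.png

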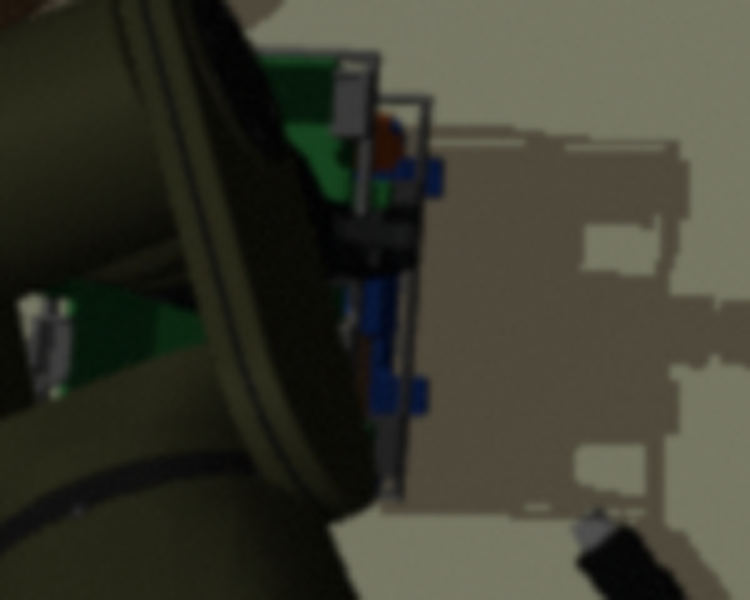

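Run:
```python
from h import *
from cell import *
z=np.load("pics/w9.npz"); c=dict(K=z["K"],rvec=z["rvec"],tvec=z["tvec"])
print("orange outer L",ray(c,290,50.5,173.3),ray(c,555,50.5,173.3))
print("grip",[ray(c,u,v,203.3).round(1).tolist() for u,v in [(265,247),(289,247),(266,339),(288,339)]])
print("pocket",[ray(c,u,v,173.3).round(1).tolist() for u,v in [(254,150),(291,150),(254,213),(291,213)]])
z=np.load("pics/w7.npz"); c=dict(K=z["K"],rvec=z["rvec"],tvec=z["tvec"])
# green collar pocket in w7 relative to tote frame (left-top pocket in crop a)
yaw=np.radians(153.45);Rm=np.array([[np.cos(yaw),np.sin(yaw)],[-np.sin(yaw),np.cos(yaw)]])
for x,y in [(0,258),(70,258),(0,385),(72,385),(55,82),(548,80)]:
    p=ray(c,215+(x+.5)/5-.5,90+(y+.5)/5-.5,75)[:2];print((x,y),(Rm@(p-[589.6,10.4])).round(1))
```

```text
orange outer L [407.703326   283.79641214 173.3       ] [409.32521001 386.87907539 173.3       ]
grip [[477.3, 273.2, 203.3], [477.5, 282.0, 203.3], [517.5, 272.6, 203.3], [517.7, 281.4, 203.3]]
pocket [[446.0, 268.5, 173.3], [446.3, 284.1, 173.3], [474.0, 267.5, 173.3], [474.3, 284.0, 173.3]]
(0, 258) [55.2 68.7]
(70, 258) [55.1 53. ]
(0, 385) [26.3 70.5]
(72, 385) [26.2 53.9]
(55, 82) [93.2 54.4]
(548, 80) [ 92.9 -53.5]
```

```bash
cat > low.py <<'E'
from h import *
from cell import *
r=np.radians
def lower(x,y,z0,z1,step,fmax,base,sp=25,o=None):
    z=z0
    while z>z1:
        z-=step; ctrl.move_straight([x,y,z],o,max_speed=sp); s=sensors.get_state()
        df=s["ft_force"]-base
        print(round(z,1),s["eef_pos"].round(2),df.round(1),s["moment"].round(2))
        if df[2]>fmax: break
    return z,s
E
python3 - <<'E'
from low import *
base=sensors.get_state()["ft_force"]
ctrl.move_straight([501.4,278.8,162],max_speed=60);ctrl.hold(.2)
base=sensors.get_state()["ft_force"];print(base)
z,s=lower(501.4,278.8,162,148,1,5,base)
print(s["time_s"])
E
```

```text
[ 0.02274058  0.68991278 -2.97063523]
161 [501.41 278.8  161.05] [-0.1 -0.1  0.8] [-0.17 -0.02  0.09]
160 [501.33 278.78 159.9 ] [-0.2  0.1 -0.5] [-0.21  0.    0.05]
159 [501.34 278.76 158.87] [ 0.2 -0.3  0. ] [-0.12  0.    0.06]
158 [501.35 278.77 157.88] [ 0.8 -0.  -0.5] [-0.19  0.01 -0.01]
157 [501.33 278.78 156.86] [-0.7 -1.3  0.3] [-0.18 -0.01 -0.01]
156 [501.34 278.79 155.87] [-0.8 -1.3 -0.2] [-0.19 -0.01 -0.  ]
155 [501.35 278.78 154.88] [ 0.4 -0.7  0.6] [-0.14  0.03 -0.07]
154 [501.33 278.76 153.86] [-0.4  0.1  0.3] [-0.22  0.03 -0.03]
153 [501.35 278.78 152.91] [ 1.  -0.8  0.6] [-0.16  0.02  0.01]
152 [501.34 278.77 151.86] [-0.7 -0.8  0.2] [-0.14 -0.01  0.  ]
151 [501.35 278.79 150.91] [ 0.2 -0.9  0.5] [-0.18  0.05 -0.02]
150 [501.6  278.87 150.42] [-0.5 -1.1  2.1] [-0.2   0.03  0.05]
149 [501.68 278.86 150.34] [-4.4 -3.1  9.2] [-0.44  0.49  0.05]
37.0667
```

Run:
```python
from low import *
s=sensors.get_state();
ctrl.move_straight([501.5,278.85,150],max_speed=20);ctrl.hold(.1)
s=sensors.get_state();print(s["ft_force"])
hand.set_gripper(26,squeeze=60)
s=sensors.get_state();print(s["ft_force"],s["finger_gap"])
ctrl.move_straight([501.5,278.85,215],max_speed=120)
ctrl.move_straight([440,180,330],max_speed=250)
ctrl.hold(.2)
c=cams.camera_info("wrist");i,d=cams.capture("wrist");np.savez("pics/w10.npz",d=d,K=c["K"],rvec=c["rvec"],tvec=c["tvec"])
cv2.imwrite(f"pics/w10.png",cv2.cvtColor(i,cv2.COLOR_RGB2BGR))
i,d=cams.capture("top");np.save("pics/top10.npy",d);cv2.imwrite("pics/top10.png",cv2.cvtColor(i,cv2.COLOR_RGB2BGR))
i,d=cams.capture("scene");cv2.imwrite("pics/scene10.png",cv2.resize(cv2.cvtColor(i,cv2.COLOR_RGB2BGR)[190:350,310:460],None,fx=3.7,fy=3.7,interpolation=cv2.INTER_CUBIC))
print(sensors.get_state()["time_s"])
c=cams.camera_info("top");W=grid(d,c);W0=grid(np.load("pics/top0.npy"),c)
m=np.zeros(d.shape,bool);m[150:300,80:200]=1
P=W[m&(W[...,2]>70)&(W[...,2]<82)];print("floor?",len(P))
def plane(P):
    A=np.c_[P[:,:2]-P[:,:2].mean(0),np.ones(len(P))]
    for k in range(6):
        s=np.linalg.lstsq(A,P[:,2],rcond=None)[0];g=np.abs(P[:,2]-A@s)<2;P=P[g];A=A[g]
    return len(P),np.degrees(s[:2]).round(2),s[2].round(2),P.mean(0).round(1)
print("green floor",plane(P)); P=W[m&(W[...,2]>138)&(W[...,2]<152)];print("rim",plane(P))
for n,(u0,v0,u1,v1) in dict(mug=(170,95,225,150),bell=(325,110,370,150),stap=(200,262,232,298),ruler=(322,255,358,318),tray=(380,185,455,280)).items():
    for w in (W0,W):
        w=w[v0:v1,u0:u1].reshape(-1,3); w=w[w[:,2]>6]; print(n,len(w),np.percentile(w,[2,50,98],axis=0).round(0).tolist())
```

```text
[-1.40363548 -1.0109911   2.76030782]
[-0.06013615 -0.74880423 -0.00685399] 25.86460690493303
39.5833
floor? 0
green floor (0, array([0., 0.]), np.float64(0.0), array([nan, nan, nan]))
rim (0, array([0., 0.]), np.float64(0.0), array([nan, nan, nan]))
mug 1155 [[713.0, 168.0, 6.0], [764.0, 215.0, 56.0], [793.0, 274.0, 97.0]]<stdin>:19: RuntimeWarning: Mean of empty slice.
  ret = um.true_divide(
<stdin>:22: RuntimeWarning: Mean of empty slice.
Traceback (most recent call last):
IndexError: index -1 is out of bounds for axis 0 with size 0
```

View pics/scene10.png

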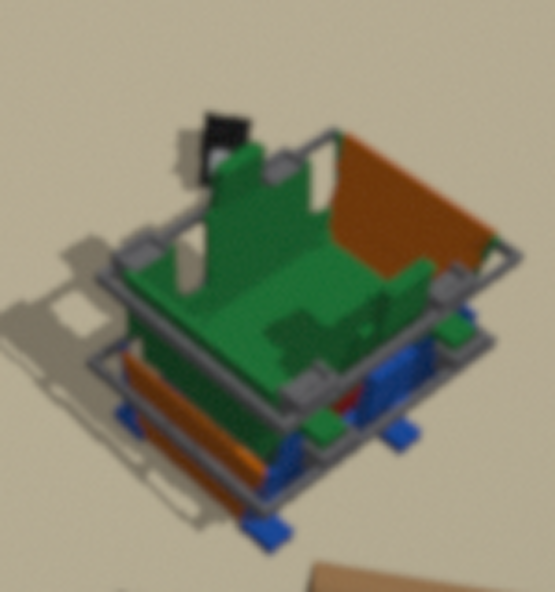

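View pics/top10.png

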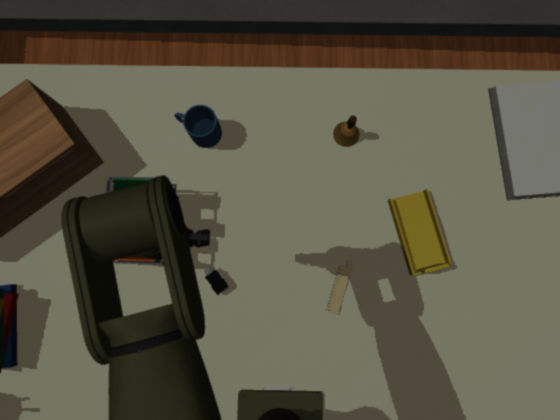

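View pics/w10.png

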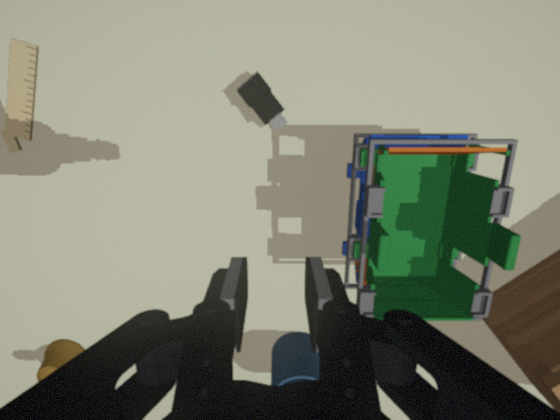

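Run:
```python
from low import *
def plane(P):
    A=np.c_[P[:,:2]-P[:,:2].mean(0),np.ones(len(P))]
    for k in range(6):
        s=np.linalg.lstsq(A,P[:,2],rcond=None)[0];g=np.abs(P[:,2]-A@s)<2;P=P[g];A=A[g]
    return len(P),np.degrees(s[:2]).round(2),s[2].round(2),P.mean(0).round(1)
z=np.load("pics/w10.npz");W=grid(z["d"],dict(z));X=W[130:325,340:530].reshape(-1,3)
print("floor",plane(X[(X[:,2]>68)&(X[:,2]<83)]));print("rim",plane(X[(X[:,2]>141)&(X[:,2]<149)]))
Q=W[10:60,100:220].reshape(-1,3);print("desk",plane(Q))
c=cams.camera_info("top");T=grid(np.load("pics/top10.npy"),c);T0=grid(np.load("pics/top0.npy"),c)
for n,(u0,v0,u1,v1) in dict(mug=(170,95,225,150),bell=(325,110,370,150),stap=(200,262,232,298),ruler=(322,255,358,318),tray=(380,185,455,280)).items():
    for V in (T0,T):
        w=V[v0:v1,u0:u1].reshape(-1,3); w=w[w[:,2]>6]; print(n,len(w),np.percentile(w,[2,50,98],axis=0).round(0).tolist())
```

```text
floor (8139, array([0.05, 0.04]), np.float64(74.74), array([491.2, 340.9,  74.7]))
rim (1818, array([-0.08, -0.04]), np.float64(144.45), array([492.7, 345.8, 144.5]))
 ** On entry to DLASCL parameter number  4 had an illegal value
 ** On entry to DLASCL parameter number  4 had an illegal valueTraceback (most recent call last):
  File "<stdin>", line 9, in <module>
  File "<stdin>", line 5, in plane
    x, resids, rank, s = _umath_linalg.lstsq(a, b, rcond,
                         ~~~~~~~~~~~~~~~~~~~^^^^^^^^^^^^^
                                             signature=signature)
                                             ^^^^^^^^^^^^^^^^^^^^
    raise LinAlgError("SVD did not converge in Linear Least Squares")
numpy.linalg.LinAlgError: SVD did not converge in Linear Least Squares
```

Run:
```python
from low import *
c=cams.camera_info("top");T=grid(np.load("pics/top10.npy"),c);T0=grid(np.load("pics/top0.npy"),c)
for n,(u0,v0,u1,v1) in dict(mug=(170,95,225,150),bell=(325,110,370,150),stap=(204,262,232,298),ruler=(322,255,358,318),tray=(380,185,455,280)).items():
    for V in (T0,T):
        w=V[v0:v1,u0:u1].reshape(-1,3); w=w[(w[:,2]>6)&(w[:,2]<130)]; print(n,len(w),np.percentile(w,[2,50,98],axis=0).round(0).tolist())
s=sensors.get_state();print(s["time_s"],s["ft_force"].round(1))
ticket.job_done()
```

```text
mug 1155 [[713.0, 168.0, 6.0], [764.0, 215.0, 56.0], [793.0, 274.0, 97.0]]
mug 1150 [[713.0, 169.0, 7.0], [763.0, 215.0, 56.0], [793.0, 273.0, 97.0]]
bell 543 [[726.0, -193.0, 7.0], [748.0, -160.0, 39.0], [780.0, -135.0, 118.0]]
bell 546 [[726.0, -196.0, 7.0], [748.0, -161.0, 39.0], [778.0, -135.0, 118.0]]
stap 375 [[334.0, 138.0, 8.0], [363.0, 164.0, 34.0], [394.0, 190.0, 41.0]]
stap 373 [[335.0, 138.0, 8.0], [365.0, 165.0, 34.0], [394.0, 191.0, 41.0]]
ruler 369 [[293.0, -175.0, 6.0], [350.0, -144.0, 7.0], [413.0, -118.0, 11.0]]
ruler 368 [[292.0, -177.0, 6.0], [355.0, -144.0, 7.0], [418.0, -115.0, 10.0]]
tray 2769 [[396.0, -410.0, 6.0], [494.0, -344.0, 30.0], [592.0, -279.0, 66.0]]
tray 2149 [[395.0, -412.0, 6.0], [490.0, -351.0, 9.0], [594.0, -277.0, 66.0]]
39.5833 [ 0.2 -0.2 -0.2]
the job is handed in; nothing more can be done
```

The job is done and handed in at 39.6 s, with every check I made agreeing.

- **Tray:** I held it by its back grip and tipped it into the blue tote. All three pieces slid out and lie flat in the tote, untouched by the gripper. The empty tray went back down at its original spot.
- **Green tote:** I carried it by one grip and lowered it with its orange end opposite the blue tote's. I aimed at pocket positions measured in the camera images, because the collar sat about 5 mm towards the blue tote's orange end. The feet went straight down to the home height, and the push peaked at about 9 N, under the collar's 10 N limit. I then let go.
- **Stack check:** After release the green floor measured 74.7 mm up (75 mm expected when home, 80 mm if still on the rim). It was level within about 0.1°.
- **Bystanders:** The mug, bell, staple remover and ruler measured the same before and after, apart from a few mm of noise in the depth readings.

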